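# Load a cuvette pack through the dust flaps of the cuvette loader

## Robot

A 6-joint arm with a two-finger parallel gripper is mounted at the origin on a cart in front of the work surface, level with it; the furniture and walls round the work are solid. World frame = base frame: x ahead of the robot, y to its left, z up, the work surface at z = 0. Lengths are in m, angles in rad, forces in N, time in s.
With the tool pointing down it reaches from about 0.25 to 0.725 m from the base axis. Payload 9.7 kg.
Tool frame: the origin (TCP) lies midway between the tips of the shut fingers; the grasp point (between the pads) lies 19 mm behind it (arm.grip_depth is the distance from the TCP to the grasp point, in m); z points along the fingers, y is the line along which they close (so a half turn about z gives the same grasp; the last joint's range is limited). The gripper opens to 85 mm and grips with 20 to 120 N. Pads are 22 mm wide; open, the fingers measure 114 mm over their backs; the gripper's body (76 mm by 85 mm) begins 54 mm behind the grasp point. The pads swing forward as they close: fully open they stand 13 mm farther back than shut.
Start: joints at [-1.231, 0.087, 0.176, 1.66, 0, 1.571], TCP at [0.183, -0.519, 0.231] pointing down, gripper open.
Joint ranges: [-3.13, 3.13], [-0.85, 1.81], [-1.15, 1.24], [-2.2, 2.28], [-1.44, 1.52], [-3.14, 3.14]. Speed limits (rad/s): [2.22, 2.22, 2.57, 3.14, 3.14, 3.14].

## Interface

Orientations are given as [roll, pitch, yaw] about the fixed x, y, z axes, in that order (R = Rz(yaw) Ry(pitch) Rx(roll)).
In Python, from plant import readout, optics, workorder, finder, arm gives the robot as it stands.
- The arm moves only by the shell command python3 -m crank 'ROWS'. ROWS is JSON, a list of rows, each an object with "xyz": the shift along the tool's x, y, z in mm, a list of three; "rotation": the turn, a rotation vector about the tool's x, y, z in rad, a list of three; "gripper": the closure, from 0 (fully open) to 1 (shut). In form: [{"xyz": [x, y, z], "rotation": [ax, ay, az], "gripper": gripper}, ...]. A call has 1 to 5 rows; each row is the pose to reach, as a shift and turn from the pose commanded when the call began, along the tool's axes at that moment; what a row does not reach only later rows make up. A row lasts 1/12 s, in which the tool goes at most 41.7 mm and 7.16 degrees, less where a joint would pass 70% of its speed; a pose out of reach is approached as far as the arm can. A call with a gripper value outside its range is refused whole. The fingers move at their own pace and stop on an object; the grip force is fixed at half the most. Time passes only in rows, so rows that repeat a pose let the fingers close. It gives the time, the measured TCP pose, the force, the opening and the grip force at its end, in the units of the state.
- readout.get_obs(): the state, without advancing time (a new reading comes with each control period).
- optics.read_camera(name): name is "scene" or "side" or "wrist"; returns the picture (420x560x3 uint8, red, green, blue); there is no depth.
- optics.calibration(name): a dict with "camera_matrix" (3x3 intrinsics, pixels), "dist_coeffs" ([k1, k2, p1, p2, k3] as OpenCV has them; the pictures are not rectified), "extrinsics" (4x4, takes a point from camera to world coordinates); the wrist camera has in their place "tool_from_camera" (4x4, takes a point from camera to tool coordinates, whose origin is the TCP and whose axes are the flange's). Camera axes: x right, y down, z forward; pixel columns grow to the right and rows downward; lengths in m; the calibration is good to about 2 mm. A picture is of the moment at which its call begins: read the wrist's pose just before it. calibration takes no time and is no camera call.
- workorder.close_job(): hands the job in; it is judged then, once.
Trained networks look in the newest picture that a camera, given by its name, has taken for a name from the list of things; names that differ only in an ending like _2 or _b are one class to them, and where a whole thing is asked for, a point or a joint stands for the part that bears it (a point fixed in the world has none). Each returns a list of dicts, best first, with "score" (0 to 1); they miss things now and then, are a little off and sometimes report something else, mostly with a low value. They report only what shows in the picture. A call takes as long as a camera call.
- finder.find_in(label, camera): "bbox" ([centre column, centre row, width, height] in pixels, round what is visible of it).
- finder.masks_of(label, camera): "mask" (420x560 bool, what is visible of it) and "bbox" ([centre column, centre row, width, height] in pixels, round what is visible of it).
The state is a dict: "time": time; "joint_positions": joint angles; "joint_vel": joint speeds; "effort": joint torques, N m; "tool_pos": TCP position; "ee_rot": TCP orientation; "force": force on the tool from outside, world axes, zero at the start; "wrist_torque": the same for the moment, N m; "opening": finger opening in m; "finger_force": force on a finger pad.
Only numpy, scipy, OpenCV 4.12 (cv2) and the standard library are available. Lean on these libraries where they do the work, as an engineer would, in place of code of your own. Each camera call takes 0.05 s, during which the arm holds its last target. There are 200 camera calls.

## Task

Load the cuvette pack into the cuvette loader: set it upright into the mouth on top so that it parts the spring dust flaps, then press it down on its middle until you feel the catches of the hidden lift snap over it and it stays down, and let both flaps close above it. Feel your way and press no harder than it takes, the cuvettes crack; leave the other things on the analyser where they stand.

Things in the scene. Friction and masses are not known exactly. Their poses are not given: they have to be found in the camera images.
- cuvette_pack: Cuvette pack: upright moulded strip of clear cuvettes with white and amber faces, 26 x 70 x 47 mm (x, y, z), about 35 g. Origin at the centre of its underside, z up, y along its 70 mm length. Stands loose right of the loader; grasp it across the 26 mm side, near the top. Either way round about z is right.
- loader: Cuvette loader: fixed white box with grey front panel, 100 x 136 x 106 mm (x, y, z); origin at the centre of its underside, z up. Flat top at 106 mm with the mouth in its middle. Unseen inside, a lift takes the pack between two spring catches at the short ends of the shaft; on these the pack, let go, stays standing half out of the mouth. Sliding past them takes 2 to 4 N.
- loader_mouth (a point): Centre of the mouth, level with the flat top; axes as the loader. The shaft is 30 mm (x) by 74 mm (y), 2 mm wider than the pack on each side, with a 4 mm bevel (38 x 82 mm at the top). Two flaps close it 6 mm below the top. To press the pack below the flaps, shut fingers must enter up to 41 mm deep: turn the line along which they close to the loader's y.
- pack_top_home (a point): Point on the shaft's axis 31 mm below the loader's top: mean height of the top of a held pack. The lift's height is unknown: a held pack's top lies 24 to 38 mm below the loader's top, so feel for it. A sprung platform pushes back with 3.5 N, rising to 7.5 N over the last 20 mm; there the catches snap over the pack, at first touch of firm rubber buffers.
- flap_0 (a joint): Grey spring flap on the loader's -x side of the mouth, hinged along the long side, 16 mm wide: 0 shut (level), grows as it is pushed down (2 to 3 N for both), 1.6 rad hanging; it then reaches 23 mm below the top. Shuts by its spring. A pack let go before it is caught is pushed back up by the platform and holds the flaps ajar.
- flap_1 (a joint): The same flap on the loader's +x side. About pressing: the push goes up to 8 to 10 N before the catches snap in; after that the rubber buffers add 8 N for each mm. At 12 to 15 N the pack is surely home and caught; more than 20 N cracks it.
- tip_box: Bystander: blue box of pipette tips, 69 x 118 x 66 mm, right of the loader and behind the pack. Origin at the centre of its underside.
- amber_bottle: Bystander: amber reagent bottle, 33 x 56 x 94 mm, behind the loader on its right. Origin at the centre of its underside.
- petri_dish: Bystander: flat round dish, 62 mm across, 14 mm high, at the far right. Origin at the centre of its underside.
- timer: Bystander: small white timer, 46 x 58 x 18 mm, in front of the loader on its left. Origin at the centre of its underside.

How it is judged:
On the way:
1. the upright pack stands in the mouth and has parted both flaps (value of joint each of flap_0, flap_1 above 0.5 rad and z of cuvette_pack in the frame of loader_mouth between -0.06 and -0.015 m and horizontal distance between cuvette_pack and loader_mouth below 0.008 m and angle between cuvette_pack's own z axis and vertical below 0.15 rad and angle between the y axis of cuvette_pack and the y axis of loader_mouth, either way round below 0.12 rad), for 0.1 s.
At the end, for the whole second after the job is handed in: The pack is held upright inside the loader (tilt under 0.08 rad, within 8 mm of the shaft's axis), its top at least 21 mm below the loader's top (underside at least 68 mm below it), at rest, and both flaps are shut (under 0.15 rad) (value of joint each of flap_0, flap_1 below 0.15 rad and z of cuvette_pack in the frame of loader_mouth below -0.068 m and horizontal distance between cuvette_pack and loader_mouth below 0.008 m and angle between cuvette_pack's own z axis and vertical below 0.08 rad and linear speed of cuvette_pack below 0.01 m/s); the robot touches nothing.
It fails at once if the pack is pressed into the loader with more than 20 N (contact force between cuvette_pack and loader above 20 N).
It fails at once if the tip box is moved by more than 20 mm or tipped (distance of tip_box from where it was at the start of the episode above 0.02 m or angle between tip_box's own z axis and vertical above 0.3 rad).
It fails at once if the amber bottle is moved by more than 20 mm or tipped (distance of amber_bottle from where it was at the start of the episode above 0.02 m or angle between amber_bottle's own z axis and vertical above 0.3 rad).
It fails at once if the petri dish is moved by more than 20 mm or tipped (distance of petri_dish from where it was at the start of the episode above 0.02 m or angle between petri_dish's own z axis and vertical above 0.3 rad).
It fails at once if the timer is moved by more than 20 mm or tipped (distance of timer from where it was at the start of the episode above 0.02 m or angle between timer's own z axis and vertical above 0.3 rad).
It also fails if it takes over 61 s, if anything falls off the work surface, if the arm or the gripper's body presses on something with over 40 N, if the wrist force passes 120 N, or if a joint passes its speed limit or range.

## Working session

There is one attempt and no reset: what is moved stays moved. The work goes in short steps, Python scripts to look and compute and a shell command to move; the robot and the scene stay as the last step left them, time stands still between calls to the robot, and variables do not carry over. Pictures are saved under pics/ and viewed, at most 10 in all, crops included, and the job is handed in when it is done.

```bash
mkdir -p pics
python3 - <<'E'
from plant import readout, optics, finder
import cv2, numpy as np
o=readout.get_obs(); print({k:np.round(v,3).tolist() for k,v in o.items()})
ims=[]
for c in ("scene","side"):
    im=optics.read_camera(c); cv2.imwrite(f"pics/{c}0.png",im[:,:,::-1])
    k=optics.calibration(c); print(c,np.round(k["camera_matrix"],1).tolist(),np.round(k["dist_coeffs"],3),np.round(k["extrinsics"],3).tolist())
    for l in ("cuvette_pack","loader"):
        print(l,[(round(r["score"],2),np.round(r["bbox"]).tolist()) for r in finder.find_in(l,c)][:3])
k=optics.calibration("wrist");print({a:np.round(b,3).tolist() for a,b in k.items()})
E
```

```text
{'time': 0.0, 'joint_positions': [-1.231, 0.087, 0.175, 1.66, -0.0, 1.571], 'joint_vel': [0.0, 0.0, -0.0, 0.001, 0.001, 0.0], 'effort': [0.001, -52.039, 46.48, 0.016, 0.0, 0.0], 'tool_pos': [0.183, -0.518, 0.231], 'ee_rot': [-3.14, 0.0, 0.34], 'force': [0.649, -0.043, 0.921], 'wrist_torque': [-0.007, -0.017, 0.05], 'finger_force': 0.0, 'opening': 0.085}
scene [[417.2, 0.0, 275.8], [0.0, 417.2, 205.0], [0.0, 0.0, 1.0]] [-0.046  0.     0.     0.     0.   ] [[0.85, -0.334, 0.407, 0.218], [-0.526, -0.509, 0.681, -0.748], [-0.02, -0.793, -0.609, 0.631], [0.0, 0.0, 0.0, 1.0]]
cuvette_pack [(0.65, [253.0, 300.0, 32.0, 38.0])]
loader [(0.62, [242.0, 205.0, 76.0, 78.0]), (0.39, [246.0, 184.0, 18.0, 13.0])]
side [[472.2, 0.0, 276.7], [0.0, 472.2, 206.5], [0.0, 0.0, 1.0]] [-0.042  0.     0.     0.     0.   ] [[-0.994, 0.065, -0.086, 0.65], [0.106, 0.421, -0.901, 0.718], [-0.022, -0.905, -0.425, 0.513], [0.0, 0.0, 0.0, 1.0]]
cuvette_pack [(0.72, [324.0, 215.0, 18.0, 20.0])]
loader [(0.58, [280.0, 259.0, 101.0, 103.0])]
{'camera_matrix': [[317.991, 0.0, 279.287], [0.0, 317.991, 213.276], [0.0, 0.0, 1.0]], 'dist_coeffs': [-0.066, 0.0, 0.0, 0.0, 0.0], 'tool_from_camera': [[-0.0, -0.95, -0.312, 0.08], [1.0, -0.0, 0.001, -0.0], [-0.001, -0.312, 0.95, -0.142], [0.0, 0.0, 0.0, 1.0]]}
```

View pics/scene0.png

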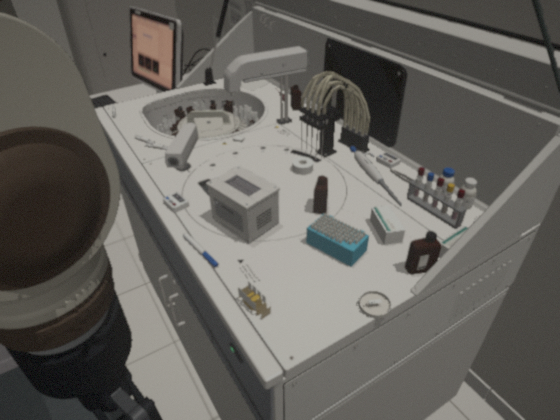

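View pics/side0.png

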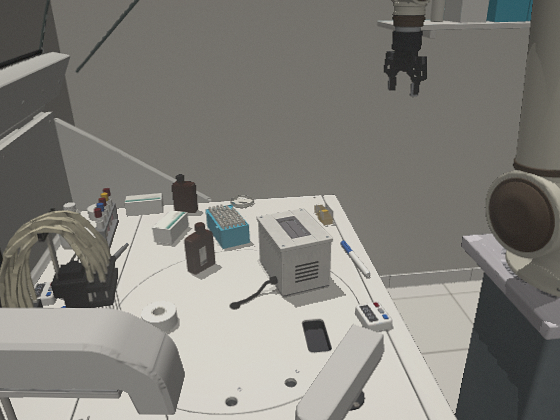

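The scene view shows the pack at about (253,300) and the loader at (243,203), with its top plate and mouth at about (242,183). The side view has the pack at (324,215) and the loader mouth at about (293,226). I'll triangulate both for the approach.

```bash
cat > h.py <<'E'
from plant import readout, optics, finder, arm
import cv2, numpy as np
from scipy.spatial.transform import Rotation as R
def T_tool():
    o=readout.get_obs(); T=np.eye(4); T[:3,:3]=R.from_euler("xyz",o["ee_rot"]).as_matrix(); T[:3,3]=o["tool_pos"]; return T
def cam(c,T=None):
    k=optics.calibration(c); K=np.array(k["camera_matrix"]); d=np.array(k["dist_coeffs"])
    E=np.array(k["extrinsics"]) if "extrinsics" in k else T@np.array(k["tool_from_camera"]); return K,d,E
def on_plane(px,z,c,T=None):
    K,d,E=cam(c,T); u=cv2.undistortPoints(np.array(px,float).reshape(-1,1,2),K,d)[:,0]
    r=np.c_[u,np.ones(len(u))]@E[:3,:3].T; return E[:3,3]+r*((z-E[2,3])/r[:,2])[:,None]
def project(P,c,T=None):
    K,d,E=cam(c,T); I=np.linalg.inv(E); return cv2.projectPoints(np.array(P,float).reshape(-1,1,3),cv2.Rodrigues(I[:3,:3])[0],I[:3,3],K,d)[0][:,0]
def delta(pos,rpy):
    """shift mm and rotvec in tool axes from present measured pose"""
    T=T_tool(); Rg=R.from_euler("xyz",rpy).as_matrix()
    return np.round(T[:3,:3].T@(np.array(pos)-T[:3,3])*1000,1), np.round(R.from_matrix(T[:3,:3].T@Rg).as_rotvec(),3)
E
python3 - <<'E'
from h import *
print("pack",on_plane([[253,300]],.024,"scene"),on_plane([[324,215]],.024,"side"))
print("mouth",on_plane([[242,185]],.106,"scene"),on_plane([[293,226]],.106,"side"))
print("top corners scene",on_plane([[207,190],[237,167],[279,183],[248,208]],.106,"scene").round(3))
print("top corners side",on_plane([[258,217],[304,209],[330,239],[273,247]],.106,"side").round(3))
print(on_plane([[374,304],[320,195],[337,238]],[0.01],"scene").round(3))
E
```

```text
pack [[ 0.43719709 -0.29024618  0.024     ]] [[ 0.44620777 -0.25551236  0.024     ]]
mouth [[ 0.54525355 -0.05659403  0.106     ]] [[ 0.54622493 -0.05539116  0.106     ]]
top corners scene [[ 0.472 -0.031  0.106]
 [ 0.57   0.016  0.106]
 [ 0.618 -0.095  0.106]
 [ 0.516 -0.137  0.106]]
top corners side [[ 0.608 -0.103  0.106]
 [ 0.514 -0.125  0.106]
 [ 0.489  0.003  0.106]
 [ 0.591  0.017  0.106]]
[[ 0.628 -0.411  0.01 ]
 [ 0.749 -0.078  0.01 ]
 [ 0.684 -0.228  0.01 ]]
```

```bash
R='"rotation":[0,0,0],"gripper":0'; python3 -m crank '[{"xyz":[160,-70,0],"rotation":[0,0,0],"gripper":0},{"xyz":[160,-70,0],"rotation":[0,0,0],"gripper":0},{"xyz":[160,-70,0],"rotation":[0,0,0],"gripper":0},{"xyz":[160,-70,0],"rotation":[0,0,0],"gripper":0},{"xyz":[160,-70,0],"rotation":[0,0,0],"gripper":0}]'; python3 -m crank '[{"xyz":[160,-69,0],"rotation":[0,0,0],"gripper":0},{"xyz":[160,-69,0],"rotation":[0,0,0],"gripper":0},{"xyz":[160,-69,0],"rotation":[0,0,0],"gripper":0},{"xyz":[160,-69,0],"rotation":[0,0,0],"gripper":0},{"xyz":[160,-69,0],"rotation":[0,0,0],"gripper":0}]'
python3 - <<'E'
from h import *
T=T_tool(); print(T.round(3))
im=optics.read_camera("wrist"); cv2.imwrite("pics/w1.png",im[:,:,::-1]); np.save("w1T.npy",T)
for l in ("cuvette_pack","loader"):
    for r in finder.masks_of(l,"wrist")[:2]:
        m=r["mask"].astype(np.uint8); print(l,round(r["score"],2),r["bbox"],cv2.minAreaRect(cv2.findNonZero(m)))
E
```

```text
time: 0.72
tool_pos: [0.3139, -0.3958, 0.2315]
ee_rot: [-3.141, -0.001, 0.343]
force: [-0.1, -0.1, 0.0]
opening: 0.0854
finger_force: 0.0
time: 1.13
tool_pos: [0.4419, -0.2773, 0.231]
ee_rot: [-3.141, -0.001, 0.344]
force: [-0.4, -0.8, 0.7]
opening: 0.0853
finger_force: 0.0
[[ 0.942  0.337  0.001  0.442]
 [ 0.337 -0.942  0.001 -0.277]
 [ 0.001 -0.001 -1.     0.231]
 [ 0.     0.     0.     1.   ]]
cuvette_pack 0.89 [288.0, 186.8, 60.6, 33.9] ((287.1048583984375, 186.34388732910156), (59.85548400878906, 27.308626174926758), 12.094757080078125)
loader 0.56 [91.1, 37.4, 177.5, 74.7] ((88.5, 36.5), (73.0, 177.0), 90.0)
```

View pics/w1.png

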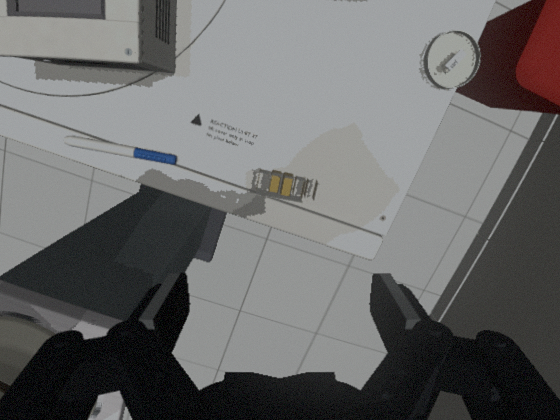

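The wrist view shows the pack at (287,186), its length running at about 12° to the image columns. A corner of the loader is at upper left and the petri dish is at (450,60). Next I'll compute the pack pose, and fit its outline for the yaw.

```bash
cat >> h.py <<'E'
from scipy.optimize import minimize
def fit_pack(m,T,p0,S=(.026,.070,.047)):
    """fit x,y,yaw of an upright box's silhouette to a mask by IoU"""
    ys,xs=np.nonzero(m)
    def sil(p):
        c,s=np.cos(p[2]),np.sin(p[2]); P=[[p[0]+c*a*S[0]/2-s*b*S[1]/2,p[1]+s*a*S[0]/2+c*b*S[1]/2,z] for a in(-1,1) for b in(-1,1) for z in(0,S[2])]
        q=cv2.convexHull(project(P,"wrist",T).astype(np.float32)); i=np.zeros(m.shape[:2],np.uint8)
        cv2.fillConvexPoly(i,np.round(q*16).astype(np.int32),255,cv2.LINE_AA,4); return i/255.
    f=lambda p:1-np.minimum(sil(p),m).sum()/np.maximum(sil(p),m).sum()
    return min((minimize(f,np.array(p0)+[0,0,dy],method="Nelder-Mead",options=dict(initial_simplex=np.array(p0)+[0,0,dy]+np.array([[0,0,0],[.01,0,0],[0,.01,0],[0,0,.15]]))) for dy in(-.15,0,.15)),key=lambda r:r.fun)
E
python3 - <<'E'
from h import *
T=np.load("w1T.npy"); P=on_plane([[287,186],[287-29,186-6.2],[287+29,186+6.2]],.04,"wrist",T); print(P.round(4))
yaw=np.arctan2(-(P[1]-P[2])[0],(P[1]-P[2])[1]); print(yaw)
m=finder.masks_of("cuvette_pack","wrist")[0]["mask"]
r=fit_pack(m.astype(float),T,[P[0][0],P[0][1],yaw]); print(r.x.round(4),r.fun)
E
```

```text
[[ 0.4465 -0.2841  0.04  ]
 [ 0.4424 -0.2526  0.04  ]
 [ 0.4506 -0.3159  0.04  ]]
0.1287035388358795
[ 0.4433 -0.2848 -0.0039] 0.5680744729080233
```

```bash
python3 -m crank '[{"xyz":[2,9,40],"rotation":[0,0,-0.12],"gripper":0},{"xyz":[2,9,80],"rotation":[0,0,-0.24],"gripper":0},{"xyz":[2,9,80],"rotation":[0,0,-0.36],"gripper":0},{"xyz":[2,9,80],"rotation":[0,0,-0.48],"gripper":0},{"xyz":[2,9,80],"rotation":[0,0,-0.6],"gripper":0}]' >/dev/null
python3 - <<'E'
from h import *
print(readout.get_obs()["joint_positions"],readout.get_obs()["ee_rot"])
E
python3 -m crank '[{"xyz":[0,0,0],"rotation":[0,0,-0.12],"gripper":0},{"xyz":[0,0,0],"rotation":[0,0,-0.24],"gripper":0},{"xyz":[0,0,0],"rotation":[0,0,-0.36],"gripper":0},{"xyz":[0,0,0],"rotation":[0,0,-0.48],"gripper":0},{"xyz":[0,0,0],"rotation":[0,0,-0.6],"gripper":0}]' >/dev/null; python3 -m crank '[{"xyz":[0,0,0],"rotation":[0,0,-0.12],"gripper":0},{"xyz":[0,0,0],"rotation":[0,0,-0.16],"gripper":0},{"xyz":[0,0,0],"rotation":[0,0,-0.16],"gripper":0}]'
python3 - <<'E'
from h import *
T=T_tool(); print(readout.get_obs()["joint_positions"])
im=optics.read_camera("wrist"); cv2.imwrite("pics/w2.png",im[:,:,::-1]); np.save("w2T.npy",T)
r=finder.masks_of("cuvette_pack","wrist")[0]; m=r["mask"]; np.save("w2m.npy",m); print(r["score"],r["bbox"],cv2.minAreaRect(cv2.findNonZero(m.astype(np.uint8))))
f=fit_pack(m.astype(float),T,[.4455,-.285,.13]); print(f.x.round(4),f.fun)
E
```

```text
[-5.80451748e-01  2.17100910e-02 -4.83986742e-02  1.50241119e+00
 -2.62678900e-04  1.61794588e+00] [-3.13988332e+00  3.43624611e-04  9.43195541e-01]
time: 2.42
tool_pos: [0.4424, -0.29, 0.1514]
ee_rot: [-3.141, 0.0, 1.699]
force: [0.1, 0.3, -0.4]
opening: 0.0852
finger_force: 0.0
[-5.80173106e-01  2.12409747e-02 -4.68528939e-02  1.50261783e+00
 -2.44346865e-04  8.62153999e-01]
0.58 [280.9, 196.1, 29.6, 81.1] ((279.5, 196.0), (78.0, 31.0), 90.0)
[ 0.4435 -0.2862  0.1788] 0.41613157800337197
```

View pics/w2.png

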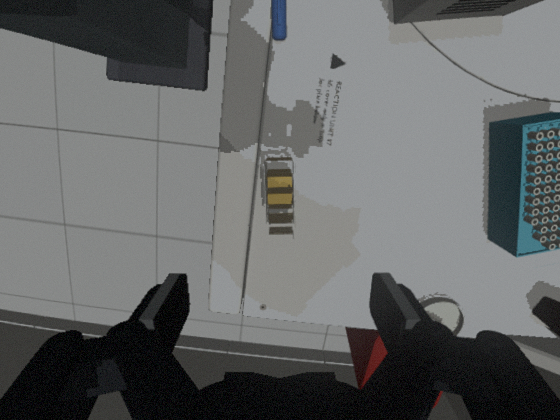

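The pack spans about rows 155–238 and columns 264–294, almost aligned with the tool. I'll zoom in once for its edges.

Run:
```python
from h import *
im=cv2.imread("pics/w2.png")[135:260,225:335]; T=np.load("w2T.npy")
im=cv2.resize(im,None,fx=4.8,fy=4.8,interpolation=cv2.INTER_CUBIC); im=cv2.convertScaleAbs(im,alpha=1.3)
p=[.4445,-.2855,.15]
for p,col in (([.4440,-.2860,.13],(0,0,255)),([.4440,-.2860,.17],(0,255,0))):
    c,s=np.cos(p[2]),np.sin(p[2])
    for z in (0,.047):
        q=project([[p[0]+c*a*.013-s*b*.035,p[1]+s*a*.013+c*b*.035,z] for a,b in((-1,-1),(1,-1),(1,1),(-1,1))],"wrist",T)
        print(q.round(1).tolist()); cv2.polylines(im,[np.int32((q-[225,135])*4.8)],True,col,1)
cv2.imwrite("pics/w2c.png",im)
```

```text
[[268.0, 227.8], [294.3, 227.7], [295.3, 156.6], [267.1, 156.6]]
[[266.1, 247.5], [296.8, 247.4], [298.2, 165.1], [264.9, 165.2]]
[[269.4, 228.2], [295.7, 227.2], [293.8, 156.0], [265.6, 157.2]]
[[267.8, 248.0], [298.5, 246.9], [296.4, 164.5], [263.1, 165.9]]
```

View pics/w2c.png

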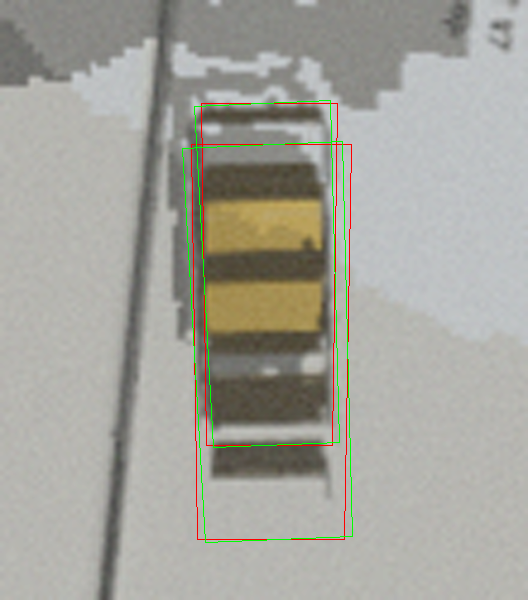

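Run:
```python
from h import *
a=on_plane([[283.5,186]],.047,"wrist",np.load("w1T.npy"))[0]
b=on_plane([[279.8,196.9]],.047,"wrist",np.load("w2T.npy"))[0]
e1=np.array([.337,-.942]);e2=np.array([.992,.128])
print(a,b,np.linalg.solve([e1,e2],[e1@a[:2],e2@b[:2]]))
print(delta([b[0],b[1],.022],[np.pi,0,1.70]))
```

```text
[ 0.44682584 -0.28038513  0.047     ] [ 0.44141698 -0.27688518  0.047     ] [ 0.44208732 -0.28208033]
(array([ 12.9,   0.3, 129.4]), array([-0.   ,  0.   , -0.004]))
```

```bash
python3 -m crank '[{"xyz":[10,0,35],"rotation":[0,0,0],"gripper":0},{"xyz":[10,0,75],"rotation":[0,0,0],"gripper":0},{"xyz":[10,0,105],"rotation":[0,0,0],"gripper":0},{"xyz":[10,0,129],"rotation":[0,0,0],"gripper":0},{"xyz":[10,0,129],"rotation":[0,0,0],"gripper":0.3}]'; python3 -m crank '[{"xyz":[0,0,0],"rotation":[0,0,0],"gripper":0.6},{"xyz":[0,0,0],"rotation":[0,0,0],"gripper":0.8},{"xyz":[0,0,0],"rotation":[0,0,0],"gripper":1},{"xyz":[0,0,0],"rotation":[0,0,0],"gripper":1},{"xyz":[0,0,0],"rotation":[0,0,0],"gripper":1}]';  python3 -m crank '[{"xyz":[0,0,0],"rotation":[0,0,0],"gripper":1},{"xyz":[0,0,0],"rotation":[0,0,0],"gripper":1}]'
```

```text
time: 2.93
tool_pos: [0.4392, -0.2775, 0.0172]
ee_rot: [-3.136, -0.005, 1.697]
force: [-1.0, 0.2, -0.6]
opening: 0.0758
finger_force: 0.0
time: 3.35
tool_pos: [0.4434, -0.2795, 0.0244]
ee_rot: [3.139, 0.002, 1.7]
force: [-0.1, 0.9, 8.3]
opening: 0.0248
finger_force: 61.0
time: 3.52
tool_pos: [0.4434, -0.2795, 0.0244]
ee_rot: [3.139, 0.002, 1.7]
force: [-0.1, -0.1, 7.5]
opening: 0.0247
finger_force: 60.9
```

```bash
python3 -m crank '[{"xyz":[0,0,-30],"rotation":[0,0,0],"gripper":1},{"xyz":[0,0,-65],"rotation":[0,0,0],"gripper":1},{"xyz":[0,0,-100],"rotation":[0,0,0],"gripper":1},{"xyz":[0,0,-135],"rotation":[0,0,0],"gripper":1},{"xyz":[0,0,-165],"rotation":[0,0,0],"gripper":1}]'; python3 -m crank '[{"xyz":[25,22,0],"rotation":[0,0,0],"gripper":1},{"xyz":[50,44,0],"rotation":[0,0,0],"gripper":1},{"xyz":[75,66,0],"rotation":[0,0,0],"gripper":1},{"xyz":[100,88,0],"rotation":[0,0,0],"gripper":1},{"xyz":[120,106,0],"rotation":[0,0,0],"gripper":1}]' >/dev/null; python3 -m crank '[{"xyz":[13,10,0],"rotation":[0,0,0],"gripper":1},{"xyz":[18,15,0],"rotation":[0,0,0],"gripper":1},{"xyz":[18,15,0],"rotation":[0,0,0],"gripper":1}]'
python3 - <<'E'
from h import *
T=T_tool(); im=optics.read_camera("wrist"); cv2.imwrite("pics/w3.png",im[:,:,::-1]); np.save("w3T.npy",T)
for l in("loader","cuvette_pack"):
    for r in finder.masks_of(l,"wrist")[:1]: print(l,r["score"],r["bbox"],cv2.minAreaRect(cv2.findNonZero(r["mask"].astype(np.uint8))))
E
```

```text
time: 3.93
tool_pos: [0.4424, -0.2789, 0.1907]
ee_rot: [3.14, 0.002, 1.7]
force: [1.0, -1.2, -0.4]
opening: 0.0249
finger_force: 59.8
time: 4.6
tool_pos: [0.5452, -0.1253, 0.1877]
ee_rot: [3.141, 0.0, 1.702]
force: [0.3, 0.0, -0.0]
opening: 0.025
finger_force: 59.8
loader 0.84 [320.1, 117.1, 223.0, 218.0] ((329.0218505859375, 113.16374206542969), (204.52333068847656, 220.97772216796875), 82.40535736083984)
cuvette_pack 0.67 [280.9, 274.4, 51.2, 128.8] ((279.0, 272.5), (127.0, 52.0), 90.0)
```

View pics/w3.png

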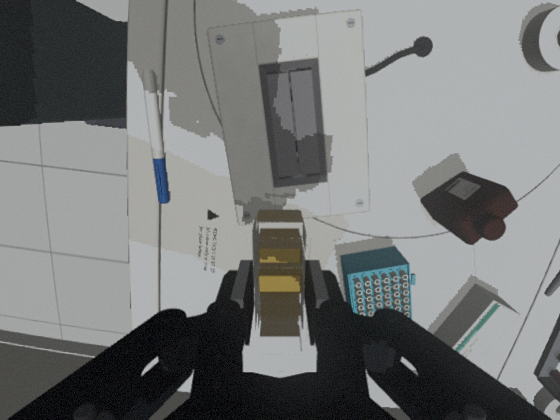

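The wrist view shows the loader top with screws at (219,39), (350,22), (360,203) and (246,217). The bevel's corners are at about (260,66), (318,58), (327,180) and (274,187). The gripped pack spans rows 209–337 and columns 256–306.

Run:
```python
from h import *
T=np.load("w3T.npy")
for n,q in (("screws",[[219,39],[350,22],[360,203],[246,217]]),("bevel",[[260,66],[318,58],[327,180],[274,187]]),("plate",[[208,27],[361,10],[370,211],[238,222]])):
    P=on_plane(q,.106,"wrist",T)[:,:2]; v=P[0]+P[1]-P[2]-P[3]; w=P[1]+P[2]-P[0]-P[3]
    print(n,P.mean(0).round(4),"yaw",np.arctan2(-v[0],v[1]).round(3),np.arctan2(w[1],w[0]).round(3),"len",np.linalg.norm(v)/2,np.linalg.norm(w)/2)
# pack in hand: top at tool z=-zt ; show projected rows for offset dx
for zt in (-.022,-.025):
    print(zt,[project(np.array([T@[dx,0,z,1] for dx in(-.035,.035) for z in(zt,zt+.047)])[:,:3],"wrist",T)[:,1].round(0).tolist() for dx0 in (0,) for dx in [0]][0:0])
    for off in (-.005,0,.005): print(off,project([(T@[off+a,b,z,1])[:3] for a,b,z in((-.035,.013,zt),(.035,.013,zt),(.035,.013,zt+.047))],"wrist",T).round(0).tolist())
```

```text
screws [ 0.5466 -0.0551] yaw 0.249 0.256 len 0.12099117335952003 0.08455653858450961
bevel [ 0.5471 -0.0546] yaw 0.241 0.264 len 0.08148235542360341 0.03823332173152803
plate [ 0.5469 -0.054 ] yaw 0.245 0.226 len 0.13326993634653683 0.09810024196904099
-0.022 []
-0.005 [[305.0, 371.0], [310.0, 239.0], [302.0, 205.0]]
0 [[306.0, 363.0], [311.0, 227.0], [303.0, 197.0]]
0.005 [[306.0, 355.0], [311.0, 215.0], [303.0, 188.0]]
-0.025 []
-0.005 [[306.0, 376.0], [311.0, 242.0], [303.0, 207.0]]
0 [[306.0, 368.0], [311.0, 230.0], [303.0, 198.0]]
0.005 [[307.0, 360.0], [312.0, 218.0], [303.0, 189.0]]
```

Run:
```python
from h import *
T=np.load("w3T.npy"); im=cv2.imread("pics/w3.png")[185:390,205:355]
im=cv2.convertScaleAbs(cv2.resize(im,None,fx=2.9,fy=2.9,interpolation=cv2.INTER_CUBIC),alpha=1.8)
for off,col in((-.005,(0,0,255)),(0,(0,255,0))):
    for z in(-.022,.025):
        q=project([(T@[off+a,b,z,1])[:3] for a,b in((-.035,-.013),(.035,-.013),(.035,.013),(-.035,.013))],"wrist",T)
        cv2.polylines(im,[np.int32((q-[205,185])*2.9)],True,col,1)
cv2.imwrite("pics/w3c.png",im)
```

```text
(no output)
```

View pics/w3c.png

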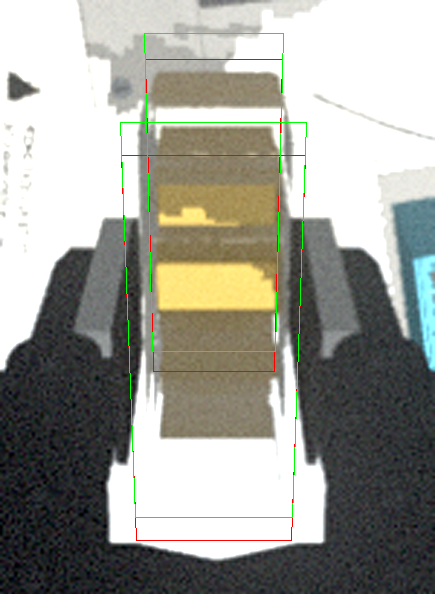

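Run:
```python
from h import *
T=np.load("w1T.npy")
print("measured scene 237-269 x 281-319; side 315-333 x 205-225; w1 mask 257.7-318.3 x 170-204 (view 249-318)")
for y in(-.274,-.280,-.286,-.292):
    p=[.443,y,.14];c,s=np.cos(p[2]),np.sin(p[2])
    P=[[p[0]+c*a*.013-s*b*.035,p[1]+s*a*.013+c*b*.035,z] for a in(-1,1) for b in(-1,1) for z in(0,.047)]
    for n in("scene","side","wrist"):
        q=project(P,n,T if n=="wrist" else None); print(y,n,q.min(0).round(1),q.max(0).round(1))
```

```text
measured scene 237-269 x 281-319; side 315-333 x 205-225; w1 mask 257.7-318.3 x 170-204 (view 249-318)
-0.274 scene [234.1 270.9] [268.9 316.2]
-0.274 side [313.9 196.3] [334.4 227.8]
-0.274 wrist [241.7 161.6] [311.8 205.4]
-0.28 scene [235.5 272.8] [270.6 318.4]
-0.28 side [313.4 195.3] [333.9 226.6]
-0.28 wrist [247.1 163.3] [317.1 207.2]
-0.286 scene [237.  274.8] [272.2 320.7]
-0.286 side [313.  194.3] [333.3 225.4]
-0.286 wrist [252.5 165. ] [322.4 209. ]
-0.292 scene [238.5 276.8] [273.9 322.9]
-0.292 side [312.6 193.3] [332.8 224.3]
-0.292 wrist [257.8 166.7] [327.6 210.8]
```

```bash
python3 -m crank '[{"xyz":[25,4,0],"rotation":[0,0,-0.06],"gripper":1},{"xyz":[50,8,0],"rotation":[0,0,-0.119],"gripper":1},{"xyz":[74,10,10],"rotation":[0,0,-0.119],"gripper":1},{"xyz":[74,10,35],"rotation":[0,0,-0.119],"gripper":1},{"xyz":[74,10,51],"rotation":[0,0,-0.119],"gripper":1}]'; python3 -m crank '[{"xyz":[0,0,0],"rotation":[0,0,0],"gripper":1},{"xyz":[0,0,0],"rotation":[0,0,0],"gripper":1}]'
python3 - <<'E'
from h import *
T=T_tool(); im=optics.read_camera("wrist"); np.save("w4T.npy",T)
s=cv2.cvtColor(im,cv2.COLOR_RGB2BGR)[90:370,160:420]; s=cv2.convertScaleAbs(cv2.resize(s,None,fx=2.1,fy=2.1,interpolation=cv2.INTER_CUBIC),alpha=1.5)
M=[.5468,-.0548];c_,s_=np.cos(.25),np.sin(.25)
q=project([[M[0]+c_*a*.019-s_*b*.041,M[1]+s_*a*.019+c_*b*.041,.106] for a,b in((-1,-1),(1,-1),(1,1),(-1,1))],"wrist",T)
cv2.polylines(s,[np.int32((q-[160,90])*2.1)],True,(0,0,255),1)
q=project([(T@[-.004+a,b,.0244,1])[:3] for a,b in((-.035,-.013),(.035,-.013),(.035,.013),(-.035,.013))],"wrist",T)
cv2.polylines(s,[np.int32((q-[160,90])*2.1)],True,(0,255,0),1)
cv2.imwrite("pics/w4.png",s)
E
```

```text
time: 5.17
tool_pos: [0.5445, -0.0517, 0.1354]
ee_rot: [3.141, 0.0, 1.819]
force: [-0.7, -0.5, -1.1]
opening: 0.0251
finger_force: 59.8
time: 5.33
tool_pos: [0.5442, -0.0526, 0.1362]
ee_rot: [-3.14, -0.0, 1.817]
force: [-0.6, -0.1, 0.5]
opening: 0.0245
finger_force: 59.7
```

View pics/w4.png

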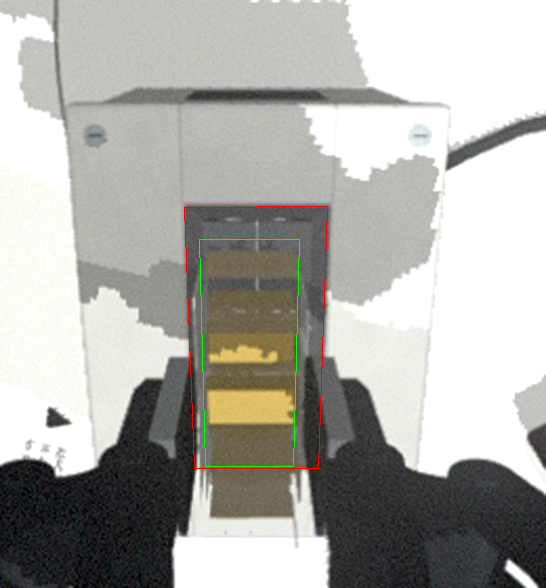

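The mouth overlay in red fits. The pack sits about 2 mm short in tool x and 2 mm left of the axis, so I'll correct that and lower it gently.

```bash
python3 -m crank '[{"xyz":[2.5,2,0],"rotation":[0,0,0],"gripper":1},{"xyz":[2.5,2,3],"rotation":[0,0,0],"gripper":1},{"xyz":[2.5,2,6],"rotation":[0,0,0],"gripper":1},{"xyz":[2.5,2,9],"rotation":[0,0,0],"gripper":1},{"xyz":[2.5,2,12],"rotation":[0,0,0],"gripper":1}]'; python3 -m crank '[{"xyz":[0,0,1.5],"rotation":[0,0,0],"gripper":1},{"xyz":[0,0,3],"rotation":[0,0,0],"gripper":1},{"xyz":[0,0,4],"rotation":[0,0,0],"gripper":1}]'
```

```text
time: 5.8
tool_pos: [0.5463, -0.0488, 0.1241]
ee_rot: [3.142, 0.0, 1.819]
force: [-1.8, -0.5, 3.9]
opening: 0.0247
finger_force: 60.3
time: 6.05
tool_pos: [0.5462, -0.0488, 0.1202]
ee_rot: [-3.142, 0.0, 1.819]
force: [-1.5, -0.2, 2.1]
opening: 0.025
finger_force: 60.1
```

```bash
python3 -m crank '[{"xyz":[0,0,2],"rotation":[0,0,0],"gripper":1},{"xyz":[0,0,4],"rotation":[0,0,0],"gripper":1},{"xyz":[0,0,6],"rotation":[0,0,0],"gripper":1},{"xyz":[0,0,6],"rotation":[0,0,0],"gripper":1}]'; python3 -m crank '[{"xyz":[0,0,1.5],"rotation":[0,0,0],"gripper":1},{"xyz":[0,0,3],"rotation":[0,0,0],"gripper":1},{"xyz":[0,0,4],"rotation":[0,0,0],"gripper":1},{"xyz":[0,0,4],"rotation":[0,0,0],"gripper":1}]'
```

```text
time: 6.38
tool_pos: [0.5461, -0.0487, 0.1137]
ee_rot: [-3.141, -0.0, 1.819]
force: [-0.1, 0.6, -0.7]
opening: 0.0248
finger_force: 59.9
time: 6.72
tool_pos: [0.5463, -0.0487, 0.1102]
ee_rot: [3.141, 0.0, 1.819]
force: [0.4, 0.1, 0.8]
opening: 0.0248
finger_force: 59.9
```

```bash
python3 -m crank '[{"xyz":[0,0,1],"rotation":[0,0,0],"gripper":1},{"xyz":[0,0,2],"rotation":[0,0,0],"gripper":1},{"xyz":[0,0,3],"rotation":[0,0,0],"gripper":1},{"xyz":[0,0,3],"rotation":[0,0,0],"gripper":1}]';python3 -m crank '[{"xyz":[0,0,1],"rotation":[0,0,0],"gripper":1},{"xyz":[0,0,2],"rotation":[0,0,0],"gripper":1},{"xyz":[0,0,2],"rotation":[0,0,0],"gripper":1}]'
```

```text
time: 7.05
tool_pos: [0.5463, -0.0487, 0.1072]
ee_rot: [3.141, 0.0, 1.819]
force: [0.1, 0.0, 2.2]
opening: 0.0247
finger_force: 60.0
time: 7.3
tool_pos: [0.5464, -0.0488, 0.106]
ee_rot: [3.141, 0.0, 1.819]
force: [-1.2, -0.4, 7.3]
opening: 0.0248
finger_force: 64.3
```

```bash
python3 -m crank '[{"xyz":[0,0,-1],"rotation":[0,0,0],"gripper":0.6},{"xyz":[0,0,-1],"rotation":[0,0,0],"gripper":0.5},{"xyz":[0,0,-1],"rotation":[0,0,0],"gripper":0.4},{"xyz":[0,0,-1],"rotation":[0,0,0],"gripper":0.4}]';python3 -m crank '[{"xyz":[0,0,-15],"rotation":[0,0,0],"gripper":0.4},{"xyz":[0,0,-40],"rotation":[0,0,0],"gripper":0.4},{"xyz":[0,0,-75],"rotation":[0,0,0],"gripper":0.6},{"xyz":[0,0,-75],"rotation":[0,0,0],"gripper":0.8},{"xyz":[0,0,-75],"rotation":[0,0,0],"gripper":1}]'
python3 - <<'E'
from h import *
T=T_tool(); im=optics.read_camera("wrist"); np.save("w5T.npy",T)
s=cv2.cvtColor(im,cv2.COLOR_RGB2BGR)
M=[.5468,-.0548];c_,s_=np.cos(.25),np.sin(.25)
for (a0,b0),z,col in (((.019,.041),.106,(0,0,255)),((.013,.035),.129,(0,255,0))):
    q=project([[M[0]+c_*a*a0-s_*b*b0,M[1]+s_*a*a0+c_*b*b0,z] for a,b in((-1,-1),(1,-1),(1,1),(-1,1))],"wrist",T)
    cv2.polylines(s,[np.int32(q)],True,col,1)
s=cv2.resize(s[100:360,150:410],None,fx=2.2,fy=2.2,interpolation=cv2.INTER_CUBIC)
cv2.imwrite("pics/w5.png",cv2.convertScaleAbs(s,alpha=1.5))
E
```

```text
time: 7.63
tool_pos: [0.546, -0.0487, 0.1058]
ee_rot: [-3.141, -0.0, 1.819]
force: [-0.2, 0.3, -0.1]
opening: 0.0511
finger_force: 0.0
time: 8.05
tool_pos: [0.5472, -0.0488, 0.1832]
ee_rot: [3.138, 0.001, 1.819]
force: [-0.1, -0.0, -0.2]
opening: 0.0155
finger_force: 0.0
```

View pics/w5.png

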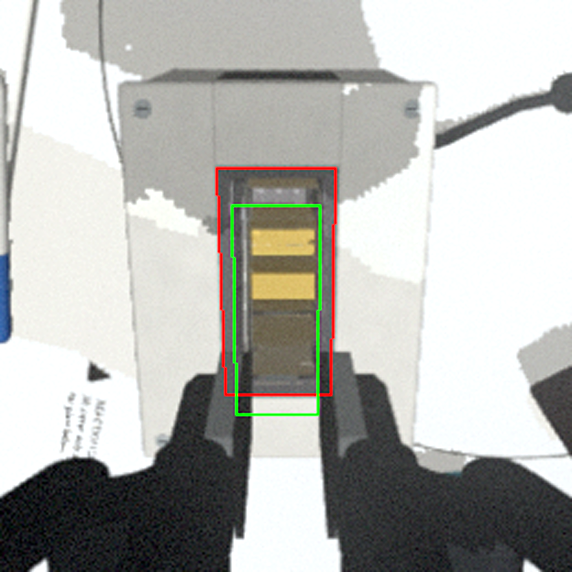

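The pack stands upright in the mouth (crop centre about (281,282)), filling the shaft with the flaps parted. Now I'll turn the shut fingers a quarter turn and centre them.

```bash
python3 -m crank '[{"xyz":[-6,-2,0],"rotation":[0,0,-0.12],"gripper":1},{"xyz":[-6,-2,0],"rotation":[0,0,-0.24],"gripper":1},{"xyz":[-6,-2,0],"rotation":[0,0,-0.36],"gripper":1},{"xyz":[-6,-2,0],"rotation":[0,0,-0.48],"gripper":1},{"xyz":[-6,-2,0],"rotation":[0,0,-0.6],"gripper":1}]' >/dev/null; python3 -m crank '[{"xyz":[0,0,0],"rotation":[0,0,-0.12],"gripper":1},{"xyz":[0,0,0],"rotation":[0,0,-0.24],"gripper":1},{"xyz":[0,0,0],"rotation":[0,0,-0.36],"gripper":1},{"xyz":[0,0,0],"rotation":[0,0,-0.48],"gripper":1},{"xyz":[0,0,0],"rotation":[0,0,-0.6],"gripper":1}]' >/dev/null; python3 -m crank '[{"xyz":[0,0,0],"rotation":[0,0,-0.12],"gripper":1},{"xyz":[0,0,0],"rotation":[0,0,-0.24],"gripper":1},{"xyz":[0,0,0],"rotation":[0,0,-0.372],"gripper":1},{"xyz":[0,0,0],"rotation":[0,0,-0.372],"gripper":1},{"xyz":[0,0,0],"rotation":[0,0,-0.372],"gripper":1}]'
python3 -c "
from h import *
print(delta([.5468,-.0548,.140],[np.pi,0,.25+np.pi]),readout.get_obs()['force'],readout.get_obs()['joint_positions'])"
```

```text
time: 9.35
tool_pos: [0.5453, -0.055, 0.1801]
ee_rot: [3.141, -0.002, -2.896]
force: [0.2, -0.1, -0.1]
opening: -0.0001
finger_force: 0.0
(array([-1.5, -0.2, 40.1]), array([ 0.001, -0.002, -0.004])) [ 0.16412085 -0.10262679 -0.05840676] [-1.00535905e-01  7.07933081e-02  5.96961055e-02  1.56152185e+00
 -1.58782596e-05 -3.46505738e-01]
```

```bash
python3 -m crank '[{"xyz":[-1.5,0,15],"rotation":[0,0,0],"gripper":1},{"xyz":[-1.5,0,30],"rotation":[0,0,0],"gripper":1},{"xyz":[-1.5,0,40],"rotation":[0,0,0],"gripper":1},{"xyz":[-1.5,0,45],"rotation":[0,0,0],"gripper":1},{"xyz":[-1.5,0,45],"rotation":[0,0,0],"gripper":1}]'; python3 -m crank '[{"xyz":[0,0,2],"rotation":[0,0,0],"gripper":1},{"xyz":[0,0,4],"rotation":[0,0,0],"gripper":1},{"xyz":[0,0,6],"rotation":[0,0,0],"gripper":1},{"xyz":[0,0,6],"rotation":[0,0,0],"gripper":1}]'
```

```text
time: 9.77
tool_pos: [0.5465, -0.0546, 0.1348]
ee_rot: [3.141, -0.002, -2.894]
force: [0.4, 0.7, -0.7]
opening: -0.0002
finger_force: 0.0
time: 10.1
tool_pos: [0.5473, -0.0547, 0.1303]
ee_rot: [-3.141, 0.0, -2.893]
force: [0.4, 0.6, -0.1]
opening: 0.0001
finger_force: 0.0
```

```bash
python3 -m crank '[{"xyz":[0,0,2],"rotation":[0,0,0],"gripper":1},{"xyz":[0,0,4],"rotation":[0,0,0],"gripper":1},{"xyz":[0,0,4],"rotation":[0,0,0],"gripper":1}]'; python3 -m crank '[{"xyz":[0,0,2],"rotation":[0,0,0],"gripper":1},{"xyz":[0,0,4],"rotation":[0,0,0],"gripper":1},{"xyz":[0,0,4],"rotation":[0,0,0],"gripper":1}]'; python3 -m crank '[{"xyz":[0,0,2],"rotation":[0,0,0],"gripper":1},{"xyz":[0,0,4],"rotation":[0,0,0],"gripper":1},{"xyz":[0,0,4],"rotation":[0,0,0],"gripper":1}]'
```

```text
time: 10.35
tool_pos: [0.5472, -0.0547, 0.1262]
ee_rot: [3.142, 0.0, -2.892]
force: [-0.4, -1.3, 0.0]
opening: -0.0
finger_force: 0.0
time: 10.6
tool_pos: [0.5471, -0.0547, 0.1218]
ee_rot: [3.141, -0.0, -2.892]
force: [-0.4, -0.4, 0.8]
opening: 0.0002
finger_force: 0.0
time: 10.85
tool_pos: [0.5471, -0.0547, 0.1178]
ee_rot: [3.141, -0.001, -2.892]
force: [-0.5, 0.1, 0.4]
opening: 0.0003
finger_force: 0.0
```

```bash
python3 -m crank '[{"xyz":[0,0,2],"rotation":[0,0,0],"gripper":1},{"xyz":[0,0,3],"rotation":[0,0,0],"gripper":1},{"xyz":[0,0,3],"rotation":[0,0,0],"gripper":1}]'; python3 -m crank '[{"xyz":[0,0,2],"rotation":[0,0,0],"gripper":1},{"xyz":[0,0,3],"rotation":[0,0,0],"gripper":1},{"xyz":[0,0,3],"rotation":[0,0,0],"gripper":1}]'; python3 -m crank '[{"xyz":[0,0,2],"rotation":[0,0,0],"gripper":1},{"xyz":[0,0,3],"rotation":[0,0,0],"gripper":1},{"xyz":[0,0,3],"rotation":[0,0,0],"gripper":1}]'
```

```text
time: 11.1
tool_pos: [0.5471, -0.0547, 0.115]
ee_rot: [3.142, -0.0, -2.892]
force: [-0.4, -0.0, -0.4]
opening: 0.0
finger_force: 0.0
time: 11.35
tool_pos: [0.5471, -0.0547, 0.112]
ee_rot: [3.141, -0.0, -2.892]
force: [-0.2, -0.4, 0.7]
opening: 0.0004
finger_force: 0.0
time: 11.6
tool_pos: [0.5471, -0.0546, 0.109]
ee_rot: [3.141, -0.0, -2.892]
force: [-0.4, 0.5, -0.3]
opening: 0.0
finger_force: 0.0
```

```bash
python3 -m crank '[{"xyz":[0,0,1],"rotation":[0,0,0],"gripper":1},{"xyz":[0,0,2],"rotation":[0,0,0],"gripper":1},{"xyz":[0,0,2],"rotation":[0,0,0],"gripper":1}]'; python3 -m crank '[{"xyz":[0,0,1],"rotation":[0,0,0],"gripper":1},{"xyz":[0,0,2],"rotation":[0,0,0],"gripper":1},{"xyz":[0,0,2],"rotation":[0,0,0],"gripper":1}]'
python3 - <<'E'
from h import *
im=optics.read_camera("side"); a=cv2.cvtColor(im,cv2.COLOR_RGB2BGR)[150:300,235:355]
for l in("cuvette_pack","flap_0"): print(l,[(r["score"],r["bbox"]) for r in finder.find_in(l,"side")[:2]])
im=optics.read_camera("scene"); b=cv2.cvtColor(im,cv2.COLOR_RGB2BGR)[120:270,185:305]
print([(r["score"],r["bbox"]) for r in finder.find_in("cuvette_pack","scene")[:2]])
cv2.imwrite("pics/w6.png",cv2.convertScaleAbs(cv2.resize(np.hstack([a,b]),None,fx=3.3,fy=3.3,interpolation=cv2.INTER_CUBIC),alpha=1.4))
E
```

```text
time: 11.85
tool_pos: [0.5472, -0.0547, 0.1071]
ee_rot: [3.142, -0.0, -2.892]
force: [0.7, 0.3, -0.7]
opening: -0.0003
finger_force: 0.1
time: 12.1
tool_pos: [0.5472, -0.0547, 0.1051]
ee_rot: [3.142, -0.0, -2.892]
force: [0.7, 0.1, 0.9]
opening: -0.0001
finger_force: 0.1
cuvette_pack [(0.37, [292.8, 235.3, 10.0, 9.6])]
flap_0 [(0.59, [294.1, 234.6, 9.1, 8.2])]
[(0.5, [242.5, 189.9, 18.4, 8.3])]
```

View pics/w6.png

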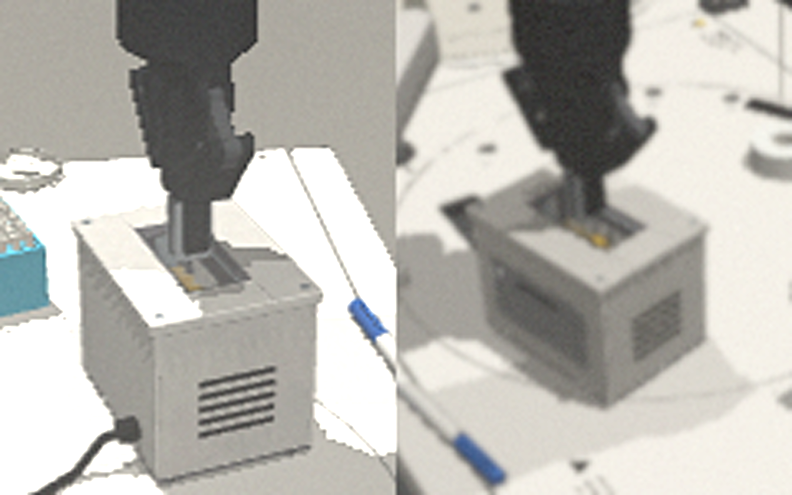

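The last picture shows the pack's amber strip at about (185,280) and (590,235), only just below the loader top and deeper than expected. That fits with no contact so far. I'll keep feeling downward.

```bash
for i in 1; do python3 -m crank '[{"xyz":[0,0,1],"rotation":[0,0,0],"gripper":1},{"xyz":[0,0,2],"rotation":[0,0,0],"gripper":1},{"xyz":[0,0,2],"rotation":[0,0,0],"gripper":1}]'; python3 -m crank '[{"xyz":[0,0,1],"rotation":[0,0,0],"gripper":1},{"xyz":[0,0,2],"rotation":[0,0,0],"gripper":1},{"xyz":[0,0,2],"rotation":[0,0,0],"gripper":1}]'; python3 -m crank '[{"xyz":[0,0,1],"rotation":[0,0,0],"gripper":1},{"xyz":[0,0,2],"rotation":[0,0,0],"gripper":1},{"xyz":[0,0,2],"rotation":[0,0,0],"gripper":1}]'; done | grep -E "tool_pos|force: \["
```

```text
tool_pos: [0.5473, -0.0547, 0.1032]
force: [0.0, 0.3, 0.5]
tool_pos: [0.5472, -0.0547, 0.1011]
force: [0.4, -0.9, -0.6]
tool_pos: [0.5472, -0.0547, 0.099]
force: [0.7, 0.5, 0.8]
```

```bash
for i in 1; do python3 -m crank '[{"xyz":[0,0,1],"rotation":[0,0,0],"gripper":1},{"xyz":[0,0,2],"rotation":[0,0,0],"gripper":1},{"xyz":[0,0,2],"rotation":[0,0,0],"gripper":1}]'; python3 -m crank '[{"xyz":[0,0,1],"rotation":[0,0,0],"gripper":1},{"xyz":[0,0,2],"rotation":[0,0,0],"gripper":1},{"xyz":[0,0,2],"rotation":[0,0,0],"gripper":1}]'; python3 -m crank '[{"xyz":[0,0,1],"rotation":[0,0,0],"gripper":1},{"xyz":[0,0,2],"rotation":[0,0,0],"gripper":1},{"xyz":[0,0,2],"rotation":[0,0,0],"gripper":1}]'; done | grep -E "tool_pos|force: \["
python3 - <<'E'
from h import *
optics.read_camera("side")
for l in("cuvette_pack","flap_0"): print(l,[(r["score"],r["bbox"]) for r in finder.find_in(l,"side")[:2]])
E
```

```text
tool_pos: [0.5473, -0.0547, 0.0972]
force: [0.2, 0.6, 1.8]
tool_pos: [0.5473, -0.0547, 0.0954]
force: [-0.9, 0.4, 3.7]
tool_pos: [0.5473, -0.0547, 0.0933]
force: [-0.2, 0.1, 3.8]
cuvette_pack [(0.6, [281.3, 263.2, 104.4, 98.8])]
flap_0 [(0.54, [302.6, 232.7, 6.7, 8.8])]
```

```bash
for i in 1; do python3 -m crank '[{"xyz":[0,0,1],"rotation":[0,0,0],"gripper":1},{"xyz":[0,0,2],"rotation":[0,0,0],"gripper":1},{"xyz":[0,0,2],"rotation":[0,0,0],"gripper":1}]'; python3 -m crank '[{"xyz":[0,0,1],"rotation":[0,0,0],"gripper":1},{"xyz":[0,0,2],"rotation":[0,0,0],"gripper":1},{"xyz":[0,0,2],"rotation":[0,0,0],"gripper":1}]'; python3 -m crank '[{"xyz":[0,0,1],"rotation":[0,0,0],"gripper":1},{"xyz":[0,0,2],"rotation":[0,0,0],"gripper":1},{"xyz":[0,0,2],"rotation":[0,0,0],"gripper":1}]';  python3 -m crank '[{"xyz":[0,0,1],"rotation":[0,0,0],"gripper":1},{"xyz":[0,0,2],"rotation":[0,0,0],"gripper":1},{"xyz":[0,0,2],"rotation":[0,0,0],"gripper":1}]';done | grep -E "tool_pos|force: \["
```

```text
tool_pos: [0.5473, -0.0547, 0.0913]
force: [-0.5, -0.0, 5.2]
tool_pos: [0.5473, -0.0547, 0.0894]
force: [-0.6, -0.6, 4.6]
tool_pos: [0.5473, -0.0547, 0.0874]
force: [-0.5, -0.2, 4.8]
tool_pos: [0.5473, -0.0547, 0.0855]
force: [-0.4, -0.3, 5.8]
```

Platform spring: the force rises as described. Continuing with smaller steps.

```bash
for i in 1; do python3 -m crank '[{"xyz":[0,0,1],"rotation":[0,0,0],"gripper":1},{"xyz":[0,0,1.5],"rotation":[0,0,0],"gripper":1},{"xyz":[0,0,1.5],"rotation":[0,0,0],"gripper":1}]'; python3 -m crank '[{"xyz":[0,0,1],"rotation":[0,0,0],"gripper":1},{"xyz":[0,0,1.5],"rotation":[0,0,0],"gripper":1},{"xyz":[0,0,1.5],"rotation":[0,0,0],"gripper":1}]'; python3 -m crank '[{"xyz":[0,0,1],"rotation":[0,0,0],"gripper":1},{"xyz":[0,0,1],"rotation":[0,0,0],"gripper":1}]';  python3 -m crank '[{"xyz":[0,0,1],"rotation":[0,0,0],"gripper":1},{"xyz":[0,0,1],"rotation":[0,0,0],"gripper":1}]';done | grep -E "tool_pos|force: \["
```

```text
tool_pos: [0.5474, -0.0547, 0.0841]
force: [0.0, -0.5, 6.0]
tool_pos: [0.5473, -0.0547, 0.0826]
force: [-0.8, -0.0, 7.1]
tool_pos: [0.5474, -0.0547, 0.0817]
force: [-0.7, -0.6, 7.6]
tool_pos: [0.5474, -0.0547, 0.0807]
force: [-1.4, -0.5, 6.6]
```

```bash
for i in 1; do python3 -m crank '[{"xyz":[0,0,1],"rotation":[0,0,0],"gripper":1},{"xyz":[0,0,1],"rotation":[0,0,0],"gripper":1}]';  python3 -m crank '[{"xyz":[0,0,1],"rotation":[0,0,0],"gripper":1},{"xyz":[0,0,1],"rotation":[0,0,0],"gripper":1}]';done | grep -E "tool_pos|force: \["
```

```text
tool_pos: [0.5473, -0.0547, 0.0794]
force: [-1.0, -0.6, 5.4]
tool_pos: [0.5474, -0.0547, 0.0787]
force: [-0.6, -0.5, 6.9]
```

```bash
for i in 1; do python3 -m crank '[{"xyz":[0,0,0.7],"rotation":[0,0,0],"gripper":1},{"xyz":[0,0,0.7],"rotation":[0,0,0],"gripper":1}]';  python3 -m crank '[{"xyz":[0,0,0.7],"rotation":[0,0,0],"gripper":1},{"xyz":[0,0,0.7],"rotation":[0,0,0],"gripper":1}]';done | grep -E "tool_pos|force: \["
```

```text
tool_pos: [0.5473, -0.0548, 0.0777]
force: [0.8, -0.7, 1.9]
tool_pos: [0.5474, -0.0547, 0.0771]
force: [-0.8, -0.3, 6.5]
```

```bash
python3 -m crank '[{"xyz":[0,0,0.5],"rotation":[0,0,0],"gripper":1},{"xyz":[0,0,0.5],"rotation":[0,0,0],"gripper":1}]' | grep -E "tool_pos|force: \["
```

```text
tool_pos: [0.5474, -0.0548, 0.0768]
force: [-1.4, -0.3, 7.0]
```

```bash
python3 -m crank '[{"xyz":[0,0,0.5],"rotation":[0,0,0],"gripper":1},{"xyz":[0,0,0.5],"rotation":[0,0,0],"gripper":1}]' | grep -E "tool_pos|force: \["
```

```text
tool_pos: [0.5474, -0.0548, 0.0765]
force: [-1.8, 0.2, 8.0]
```

```bash
python3 -m crank '[{"xyz":[0,0,0.5],"rotation":[0,0,0],"gripper":1},{"xyz":[0,0,0.5],"rotation":[0,0,0],"gripper":1}]' | grep -E "tool_pos|force: \["
```

```text
tool_pos: [0.5475, -0.0547, 0.0763]
force: [-2.4, -0.5, 11.1]
```

```bash
python3 -m crank '[{"xyz":[0,0,0.5],"rotation":[0,0,0],"gripper":1},{"xyz":[0,0,0.5],"rotation":[0,0,0],"gripper":1}]' | grep -E "tool_pos|force: \["
```

```text
tool_pos: [0.5476, -0.0547, 0.076]
force: [-2.4, -0.1, 12.1]
```

```bash
python3 -m crank '[{"xyz":[0,0,0.4],"rotation":[0,0,0],"gripper":1},{"xyz":[0,0,0.4],"rotation":[0,0,0],"gripper":1}]' | grep -E "tool_pos|force: \["
```

```text
tool_pos: [0.5477, -0.0547, 0.0759]
force: [-3.0, 0.9, 13.3]
```

13.3 N on the buffers, with the top about 30 mm deep, so it should be home. I'll withdraw slowly and watch the force.

```bash
python3 -m crank '[{"xyz":[0,0,-2],"rotation":[0,0,0],"gripper":1},{"xyz":[0,0,-4],"rotation":[0,0,0],"gripper":1},{"xyz":[0,0,-6],"rotation":[0,0,0],"gripper":1},{"xyz":[0,0,-8],"rotation":[0,0,0],"gripper":1},{"xyz":[0,0,-8],"rotation":[0,0,0],"gripper":1}]' | grep -E "tool_pos|force: \["; python3 -m crank '[{"xyz":[0,0,-10],"rotation":[0,0,0],"gripper":1},{"xyz":[0,0,-25],"rotation":[0,0,0],"gripper":1},{"xyz":[0,0,-50],"rotation":[0,0,0],"gripper":1},{"xyz":[0,0,-80],"rotation":[0,0,0],"gripper":1},{"xyz":[0,0,-110],"rotation":[0,0,0],"gripper":1}]'; python3 -m crank '[{"xyz":[0,0,0],"rotation":[0,0,0],"gripper":1},{"xyz":[0,0,0],"rotation":[0,0,0],"gripper":1},{"xyz":[0,0,0],"rotation":[0,0,0],"gripper":1}]'
python3 - <<'E'
from h import *
ref=cv2.imread("pics/w3.png"); T0=np.load("w3T.npy"); T=T_tool()
im=cv2.cvtColor(optics.read_camera("wrist"),cv2.COLOR_RGB2BGR); cv2.imwrite("pics/w7.png",im)
for l in("cuvette_pack","flap_0","flap_1"): print(l,[(round(r["score"],2),r["bbox"]) for r in finder.find_in(l,"wrist")[:2]])
M=[.5468,-.0548];c_,s_=np.cos(.25),np.sin(.25)
def rect(img,T,z):
    q=project([[M[0]+c_*a*.015-s_*b*.037,M[1]+s_*a*.015+c_*b*.037,z] for a,b in((-1,-1),(1,-1),(1,1),(-1,1))],"wrist",T).astype(np.float32)
    H=cv2.getPerspectiveTransform(q,np.float32([[0,74],[30,74],[30,0],[0,0]])); w=cv2.warpPerspective(img,H,(30,74)); return w
a,b=rect(ref,T0,.100),rect(im,T,.100)
print("mean/std BGR ref",a.reshape(-1,3).mean(0),a.reshape(-1,3).std(0)," now",b.reshape(-1,3).mean(0),b.reshape(-1,3).std(0))
sat=lambda w:(cv2.cvtColor(w,cv2.COLOR_BGR2HSV)[...,1]>90).mean(); print("amber frac",sat(a),sat(b))
E
```

```text
tool_pos: [0.5471, -0.0546, 0.0824]
force: [-0.8, 1.2, 1.1]
time: 18.17
tool_pos: [0.5468, -0.0546, 0.1939]
ee_rot: [3.141, -0.001, -2.892]
force: [1.0, -0.2, 0.0]
opening: 0.0
finger_force: 0.0
time: 18.42
tool_pos: [0.5472, -0.0547, 0.1924]
ee_rot: [3.142, -0.0, -2.892]
force: [0.1, -0.2, 0.0]
opening: -0.0002
finger_force: 0.0
cuvette_pack []
flap_0 [(0.95, [279.6, 206.6, 95.9, 19.4]), (0.82, [281.2, 223.9, 96.4, 23.9])]
flap_1 [(0.95, [279.6, 206.6, 95.9, 19.4]), (0.82, [281.2, 223.9, 96.4, 23.9])]
mean/std BGR ref [90.76891892 89.55765766 89.88423423] [19.1451127  18.78620372 19.01383148]  now [81.02252252 80.23288288 80.77612613] [13.96289926 13.54077259 13.78146252]
amber frac 0.0 0.0
```

The force fell to about 1 N within 6 mm of lifting, so the pack stayed down. Both flaps show full size and no pack or amber is visible.

```bash
python3 -c "
from plant import workorder
print(workorder.close_job())"
```

```text
the job is handed in; nothing more can be done
None
```

The cuvette pack is in the loader, pressed home at about 13 N with the readings pointing to it being caught and both flaps shut, and the job is handed in; no verdict came back.

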